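Set up the tube-labelling station: sort the handful into cradle, dock, nest and block

TASK

Get the bench ready for labelling a mailing tube by sorting the mixed handful in the middle to where each thing belongs. Lay the cardboard tube in the V of the wooden cradle, and only then chock it: stand the wooden wedge flat on the cradle's open ledge, midway along, and slide it square in, thin nose under the tube, until it is close up to it. Put the box cutter flat into its grey dock with the blade in the high-walled guard, the tan parcel tape flat in the round black tray, and the glue stick upright in the hole of the wooden block; let go of everything.

Things in the scene. Friction and masses are not known exactly. Their poses are not given: they have to be found in the camera images.
- mailing_tube: Kraft cardboard mailing tube with white end caps, diameter 50 mm, 180 mm long, 0.12 kg, lying on the bench; it rolls when pushed. Origin on its axis at mid-length (25 mm above the bench at the start); x runs along the tube.
- chock: Solid wedge of bare pale wood, 50 mm wide (x), 54 mm deep (y), z up. Thick back, 30 mm high, on the -y side, thin nose, 6 mm high, on the +y side; top flat for the rear 17 mm, then sloping down to the nose. Grip it by its flat upright end faces (+x and -x, 50 mm apart), best 14 mm behind the middle. Origin: centre of its underside.
- parcel_tape: Roll of tan parcel tape lying flat, outside diameter 78 mm, 36 mm high, open bore about 59 mm (rim 10 mm thick), 0.12 kg. Too wide to grip across: take it by the rim, one finger in the bore. Origin: centre of its underside, z up. (The thin, wider white roll nearby is not meant.)
- glue_stick: Glue stick standing upright: white barrel, diameter 28 mm, red cap from 70 mm up, diameter 29 mm; 96 mm high in all, 0.03 kg. Origin: centre of its foot, z up.
- box_cutter: Black box cutter lying flat, 168 mm long: body 28 mm wide and 16 mm high from y = -84 to +61 mm, thumb slide on top (20 mm high, y = -42 to -20); flat pale blade, 18 mm wide, out to y = +84 mm. +y points to the blade end. Origin on the underside, midway along the 168 mm.
- tube_cradle: Fixed plywood base, 12 mm thick, y = -88 to 49 mm; two pale V saddles at x = -66 and 66. The tube lies along x over y = 0, axis at z = 46.5. +y side: two stop cheeks, 48 high, at the same x, inner faces y = 29. -y side: open ledge (z = 12): set the chock down at x = 0, y = -57, its +y along cradle +y, and slide it to y = -32 (tube touched at -29). Origin: underside, below the V.
- cutter_dock: Fixed grey metal dock for the cutter: plate 204 x 76 mm, 5 mm thick, long in x, centre at x = -45 mm; 44 mm wide channel along x. Blade guard at the +x end, walls 28 mm high, x = 5 to 53; low cheeks, 17 mm, at the other end, x = -137 to -101; sides open between. The cutter lies with its origin at x = -45, y = 0, blade to +x; 8 mm of play. Origin on the underside, y = 0.
- tape_nest: Fixed round black tray for the tape roll: outside diameter 112 mm, inside 100 mm, lip 14 mm above the bench, cork floor 5 mm above the bench. Origin: centre of its underside.
- glue_block: Fixed brown wooden block, 70 x 70 mm, 30 mm high, with one round hole in the middle of its top for the glue stick: diameter 44 mm, bevelled mouth, 24 mm deep (hole floor 6 mm above the bench). Origin: centre of its underside.
There are look-alikes about, which are no part of the job. Leave any purple look-alike of the glue_stick alone.

How it is judged (in metres and radians):
On the way, in this order (a step that is already met when the one before it is completed fails the run):
1. the mailing tube lies in the cradle's V (x of mailing_tube in the frame of tube_cradle between -0.015 and 0.015 m and y of mailing_tube in the frame of tube_cradle between -0.008 and 0.008 m and z of mailing_tube in the frame of tube_cradle between 0.042 and 0.051 m and angle between the x axis of mailing_tube and the x axis of tube_cradle, either way round below 0.12 rad), for 0.2 s.
2. the chock stands on the ledge with its nose under the tube, the tube still in the V (all of step 1 and x of chock in the frame of tube_cradle between -0.02 and 0.02 m and y of chock in the frame of tube_cradle between -0.043 and -0.022 m and z of chock in the frame of tube_cradle below 0.0165 m and angle between chock's own z axis and vertical below 0.12 rad and y of tube_cradle in the frame of chock above 0.01 m and angle between the x axis of chock and the x axis of tube_cradle, either way round below 0.25 rad), for 0.2 s.
At the end, for the whole second after the job is handed in: Tube in the V: 8 mm sideways, 15 lengthways, 0.12 rad. Chock flat on the ledge, nose to the tube, 22 to 43 mm off the V line, 20 mm of midway, 0.25 rad. Cutter flat, blade to the guard: 12 and 15 mm, 0.2 rad. Tape flat within 14 mm, glue stick upright within 11 mm of centre. All at rest (all of step 2 and y of cutter_dock in the frame of box_cutter between 0.03 and 0.06 m and y of box_cutter in the frame of cutter_dock between -0.012 and 0.012 m and z of box_cutter in the frame of cutter_dock below 0.0095 m and angle between each of box_cutter, parcel_tape, glue_stick's own z axis and vertical below 0.1 rad and angle between the y axis of box_cutter and the x axis of cutter_dock, either way round below 0.2 rad and horizontal distance between parcel_tape and tape_nest below 0.014 m and z of parcel_tape in the frame of tape_nest below 0.0095 m and horizontal distance between glue_stick and glue_block below 0.011 m and z of glue_stick in the frame of glue_block below 0.0105 m and linear speed of each of mailing_tube, chock, box_cutter, parcel_tape, glue_stick below 0.02 m/s); the robot touches nothing.
It also fails if it takes over 144 s, if anything falls off the work surface, if the arm or the gripper's body presses on something with over 40 N, if the wrist force passes 120 N, or if a joint passes its speed limit or range.

ROBOT

A 7-joint arm with a two-finger parallel gripper is mounted at the origin on a cart in front of the work surface, level with it; the furniture and walls round the work are solid. World frame = base frame: x ahead of the robot, y to its left, z up, the work surface at z = 0. Lengths are in mm, angles in rad, forces in N, time in s.
With the tool pointing down it reaches from about 425 to 875 mm from the base axis. Payload 8.4 kg.
Tool frame: the origin (TCP) lies between the finger pads; the fingertips stand 19 mm ahead of it and the grasp point (between the pads) is the TCP; z points along the fingers, y is the line along which they close (so a half turn about z gives the same grasp; the last joint's range is limited). The gripper opens to 85 mm and grips with 20 to 120 N. Pads are 22 mm wide; open, the fingers measure 114 mm over their backs; the gripper's body (76 mm by 85 mm) begins 54 mm behind the grasp point. The pads swing forward as they close: fully open they stand 13 mm farther back than shut.
Start: joints at [-1.277, 0.333, 0.04, 1.465, -0.013, 1.343, -0.059], TCP at [248.804, 600.468, 250.308] pointing down, gripper open.
Joint ranges: [-2.58, 2.58], [-0.38, 2.09], [-1.3, 1.39], [0.25, 2.4], [-1.5, 4.64], [0.08, 2.09], [-2.65, 2.65]. Speed limits (rad/s): [2.22, 2.22, 2.79, 2.79, 3.14, 3.14, 3.14].

INTERFACE

Orientations are given as a unit quaternion [x, y, z, w].
In Python, from rig import bot gives the robot as it stands. The module is installed in compiled form; this text tells all that it offers.
- The arm moves only by the shell command python3 -m handwheel 'ROWS'. ROWS is a JSON object of lists of equal length, an entry for each row: "slide": the shift along the tool's x, y, z each as a share of 10 cm, from -1 to 1, a list of three; "roll": the turn about the tool's z as a share of 1.5 rad, from -1 to 1; "gripper": the opening, from 0 (shut) to 1 (fully open). A call has 1 to 12 rows; each row is the pose to reach, as a shift and turn from the pose commanded when the call began, along the tool's axes at that moment; what a row does not reach only later rows make up. A row lasts 1/10 s, in which the tool goes at most 50 mm and 8.59 degrees, less where a joint would pass 70% of its speed; a pose out of reach is approached as far as the arm can. A call with a number of a shift or a turn outside -1 to 1 is refused whole. A call with a gripper value outside its range is refused whole. The fingers move at their own pace and stop on an object; the grip force is fixed at half the most. Time passes only in rows, so rows that repeat a pose let the fingers close. It gives the time, the measured TCP pose, the force, the opening and the grip force at its end, in the units of the state.
- bot.get_obs(): the state, without advancing time (a new reading comes with each control period).
- bot.snapshot(name): name is "scene" or "top"; returns the picture (480x640x3 uint8, red, green, blue); there is no depth.
- bot.calibration(name): a dict with "fov_y" (degrees; the focal length in pixels is half the picture's height over the tangent of half this angle, whatever the lens; pixels are square), "cx", "cy" (the principal point, pixels), "k1" (the pictures are not rectified: a ray, as slopes to the right and down, at radius r is drawn at 1 + k1 r^2 times it, then the intrinsics apply), "xyz" and "attitude" of the camera in the world. Camera axes: x right, y up, looking along -z (the intrinsics and any distortion apply to the point x, -y, -z); pixel columns grow to the right and rows downward; lengths in mm; the calibration is good to about 2 mm. A picture is of the moment at which its call begins. calibration takes no time and is no camera call.
- bot.finish_job(): hands the job in; it is judged then, once.
The state is a dict: "t": time; "qpos": joint angles; "qvel": joint speeds; "joint_efforts": joint torques, N m; "position": TCP position; "tcp_rot": TCP orientation; "wrist_force": force on the tool from outside, world axes, zero at the start; "wrist_torque": the same for the moment, N m; "finger_gap": opening from 0.0 (shut) to 1.0 (fully open); "finger_force": force on a finger pad.
Only numpy, scipy, OpenCV 4.12 (cv2) and the standard library are available. Lean on these libraries where they do the work, as an engineer would, in place of code of your own. Each camera call takes 0.05 s, during which the arm holds its last target. There are 200 camera calls.

## Working session

There is one attempt and no reset: what is moved stays moved. The work goes in short steps, Python scripts to look and compute and a shell command to move; the robot and the scene stay as the last step left them, time stands still between calls to the robot, and variables do not carry over. Pictures are saved under pics/ and viewed, at most 14 in all, crops included, and the job is handed in when it is done.

```bash
mkdir -p pics; cat > h.py <<'E'
import numpy as np, cv2
from rig import bot
from scipy.spatial.transform import Rotation as R
def cal(n):
    c=bot.calibration(n); f=240/np.tan(np.radians(c['fov_y'])/2); return c,f
def snap(n,fn):
    im=bot.snapshot(n); cv2.imwrite('pics/'+fn,im[:,:,::-1]); return im
def att(c):
    a=np.array(c['attitude'],float)
    return a if a.shape==(3,3) else R.from_quat(a).as_matrix()
def ray(n,px):
    c,f=cal(n); p=np.atleast_2d(np.array(px,float))
    K=np.array([[f,0,c['cx']],[0,f,c['cy']],[0,0,1]])
    u=cv2.undistortPoints(p.reshape(-1,1,2),K,np.array([c['k1'],0,0,0,0.])).reshape(-1,2)
    d=np.c_[u[:,0],-u[:,1],-np.ones(len(u))]@att(c).T
    return np.array(c['xyz'],float),d
def at(n,px,z):
    o,d=ray(n,px); return o+d*((z-o[2])/d[:,2])[:,None]
def proj(n,P):
    c,f=cal(n); q=(np.atleast_2d(P)-np.array(c['xyz']))@att(c)
    x=q[:,0]/-q[:,2]; y=-q[:,1]/-q[:,2]; k=1+c['k1']*(x*x+y*y)
    return np.c_[c['cx']+f*x*k,c['cy']+f*y*k]
E
python3 - <<'E'
from h import *
for n in('scene','top'): snap(n,n+'0.png'); print(bot.calibration(n))
o=bot.get_obs(); print(o); print(proj('top',o['position']))
print(R.from_quat(o['tcp_rot']).as_matrix().round(3))
E
```

```text
{'fov_y': 51.262073794635995, 'cx': 312.6070585181235, 'cy': 240.4023582672511, 'k1': -0.10079929244148852, 'xyz': array([ -30.51906747, -772.15800503,  789.58729529]), 'attitude': array([ 0.41492215, -0.13253548, -0.27368406,  0.85753775])}
{'fov_y': 54.39536625969773, 'cx': 319.7736707344857, 'cy': 235.0109366925937, 'k1': -0.05882869970190439, 'xyz': array([ 3.11615672e+02, -3.30280393e-01,  1.05605899e+03]), 'attitude': array([ 0.06540455, -0.06957159, -0.69422076,  0.71340001])}
{'t': 0.1, 'qpos': array([-1.27719414,  0.33385943,  0.03991364,  1.46617291, -0.01338027,
        1.34328251, -0.05848725]), 'qvel': array([-0.00082331, -0.00169053, -0.00027779, -0.00254487,  0.00167577,
        0.00029385,  0.00147597]), 'joint_efforts': array([ 4.27053819e-03, -6.60019469e+01,  1.37040764e+00, -4.06471968e+01,
        1.71491347e-02,  9.15708602e-03, -1.25011434e-05]), 'position': array([248.7129712 , 600.13037585, 249.50319882]), 'tcp_rot': array([ 1.95158670e-01,  9.80771412e-01, -7.24031742e-04, -7.76687640e-05]), 'wrist_force': array([-0.13586546, -0.19411502, -0.36590931]), 'wrist_torque': array([ 0.00904279, -0.05830165,  0.06746714]), 'finger_force': 0.0, 'finger_gap': 1.0045780773394863}
[[-31.11238283 349.35517811]]
[[-0.924  0.383 -0.   ]
 [ 0.383  0.924 -0.001]
 [-0.    -0.001 -1.   ]]
```

View pics/top0.png

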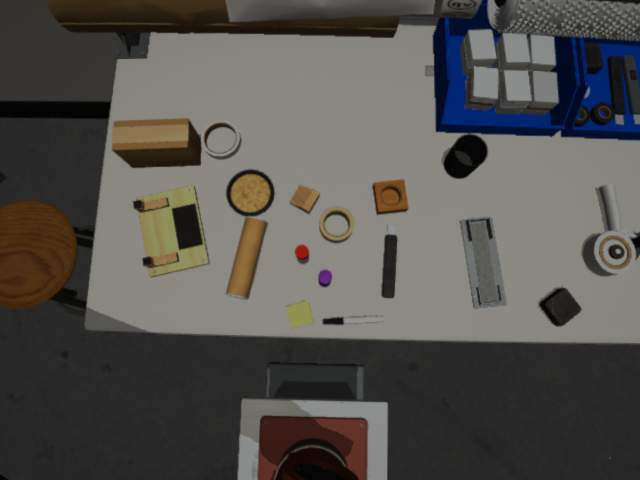

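View pics/scene0.png

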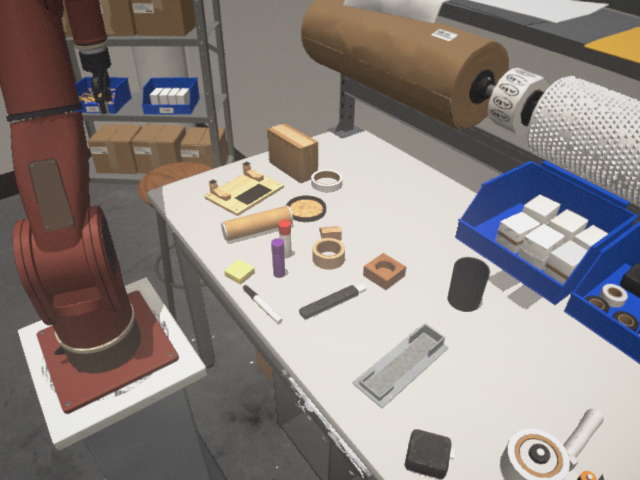

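The top view shows these objects:
- tube (246,258), brown tape (336,224), chock (305,198), cutter (390,262)
- cradle (172,232), nest (250,192), block (391,196), dock (484,262)

Candidates that could be confused:
- **Glue stick:** red cap at (302,252) or purple cap at (325,277). The red one fits, since the description gives a red cap on a white barrel.
- **Tape:** tan roll at (336,224) or thin white roll at (221,139). The tan one fits.
- **Cutter:** black body at (390,262) or a slim white knife at (353,320). The black one fits.

I'll confirm these in one enlarged crop.

```bash
python3 - <<'E'
from h import *
im=cv2.imread('pics/top0.png')
cv2.imwrite('pics/c1.png',cv2.convertScaleAbs(cv2.resize(im[165:335,125:425],None,fx=2.66,fy=2.66,interpolation=cv2.INTER_CUBIC),alpha=1.3))
E
```

```text
(no output)
```

View pics/c1.png

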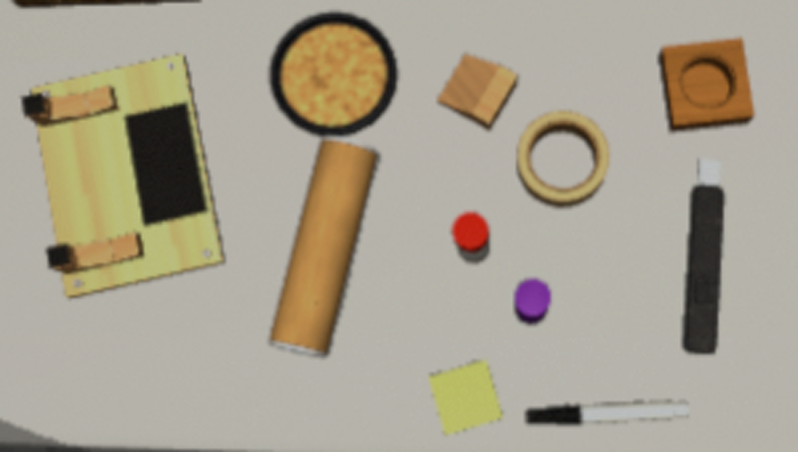

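The crop confirms the tan roll, the red cap and the black cutter with its blade toward the top. The chock's thick, paler back is on the right and its nose points left. The cradle's ledge, with the black pad, is on its right side.

```bash
cat > m.py <<'E'
from h import *
im=cv2.imread('pics/top0.png'); hsv=cv2.cvtColor(im,cv2.COLOR_BGR2HSV); H,S,V=cv2.split(hsv)
def comp(mask,roi):
    x0,y0,x1,y1=roi; m=np.zeros(mask.shape,np.uint8); m[y0:y1,x0:x1]=mask[y0:y1,x0:x1]
    c,_=cv2.findContours(m,cv2.RETR_EXTERNAL,cv2.CHAIN_APPROX_NONE); return max(c,key=cv2.contourArea).reshape(-1,2)
def rect(name,mask,roi,z):
    c=comp(mask,roi); P=at('top',c,z)[:,:2].astype(np.float32); (cx,cy),(w,h),a=cv2.minAreaRect(P)
    print(name,np.round([cx,cy,w,h,a],1),'corners',cv2.boxPoints(((cx,cy),(w,h),a)).round(0).tolist())
def circ(name,mask,roi,z):
    c=comp(mask,roi); P=at('top',c,z)[:,:2].astype(np.float32); (x,y),r=cv2.minEnclosingCircle(P);e=cv2.fitEllipse(P)
    print(name,np.round([x,y,r],1),np.round(np.r_[e[0],e[1]],1),'px',c.mean(0).round(1))
sat=S>75
print('bench HSV',hsv[300,210],hsv[232,172],hsv[258,246],hsv[224,322],hsv[196,303])
rect('tube',(S>70),(215,210,272,305),25)
rect('cradle',(S>50)|(V<60),(128,180,214,282),12)
rect('pad',(V<60),(170,200,210,255),12)
circ('nest',V<70,(222,165,278,218),14)
rect('chock',S>60,(285,180,322,214),15)
circ('tape',S>45,(316,200,360,246),36)
circ('glue',((H<8)|(H>172))&(S>150),(290,240,315,265),96)
rect('block',S>60,(365,172,415,218),30)
rect('cutter',V<75,(375,225,405,302),16)
rect('dock',(V<125),(450,205,515,315),10)
hole=(V<80)
E
python3 m.py; python3 - <<'E'
import cv2
im=cv2.imread('pics/top0.png')
a=cv2.resize(im[176:222,280:326],None,fx=8,fy=8,interpolation=cv2.INTER_CUBIC)
b=cv2.resize(im[205:315,455:512],(228*368//440,368),interpolation=cv2.INTER_CUBIC)
d=cv2.resize(im[170:216,370:416],None,fx=5,fy=8)
cv2.imwrite('pics/c2.png',cv2.convertScaleAbs(cv2.hconcat([a,b,]),alpha=1.4))
E
```

```text
bench HSV [ 19  15 140] [ 31  96 144] [ 17 152 144] [ 21 110 134] [ 15 141 130]
tube [458.8 158.2  49.2 175.3  78.7] corners [[368.0, 151.0], [540.0, 117.0], [550.0, 165.0], [378.0, 200.0]]
cradle [515.  339.3 190.7 145.9  14.8] corners [[404.0, 385.0], [441.0, 244.0], [626.0, 293.0], [589.0, 434.0]]
pad [526.3 301.4  97.2  53.2  14.7] corners [[473.0, 315.0], [486.0, 263.0], [580.0, 288.0], [567.0, 339.0]]
nest [609.4 160.6  55.8] [609.6 160.4 107.4 109.9] px [250.  192.5]
chock [599.7  33.8  52.5  54.5  62. ] corners [[563.0, 23.0], [611.0, -2.0], [636.0, 44.0], [588.0, 70.0]]
tape [535.4 -39.3  41.4] [535.6 -39.5  76.7  81.5] px [336. 224.]
glue [460.5  33.5  15.1] [460.8  33.6  24.7  29.6] px [301.6 251.8]
block [ 605.4 -162.5   74.7   73.8    8.4] corners [[563.0, -131.0], [574.0, -204.0], [648.0, -194.0], [637.0, -121.0]]
cutter [ 447.3 -161.5   27.7  141.8   86.9] corners [[376.0, -171.0], [517.0, -179.0], [519.0, -152.0], [377.0, -144.0]]
dock [ 464.3 -376.3  208.3   79.     7.7] corners [[356.0, -351.0], [366.0, -429.0], [573.0, -402.0], [562.0, -323.0]]
```

View pics/c2.png

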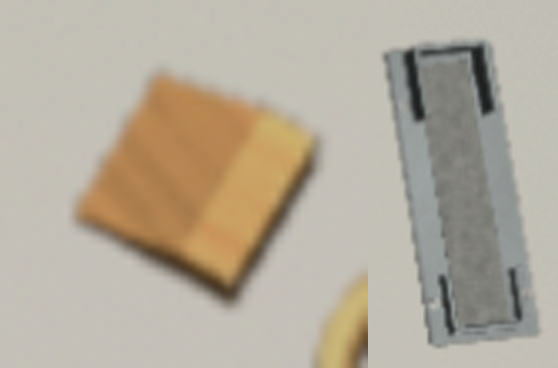

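The crop shows the chock's crease running (265,125)–(190,240), so its flat back faces lower right and its nose upper left. The dock's tall guard is at the top of the crop, so its +x is roughly world +x.

```bash
cat > plan.py <<'E'
from h import *
import sys
# usage: plan.py x y z yaw(deg of tool y): roll and shift along tool axes before and after the roll
x,y,z,yaw=map(float,sys.argv[1:5]); o=bot.get_obs(); M=R.from_quat(o['tcp_rot']).as_matrix(); p=o['position']
cur=np.degrees(np.arctan2(M[1,1],M[0,1])); r=-np.radians(yaw-cur)
d=np.array([x,y,z])-p; N=M@R.from_rotvec([0,0,r]).as_matrix()
print('t',round(o['t'],2),'pos',p.round(1),'yaw',round(cur,1),'gap',round(o['finger_gap'],3),'F',np.round(o['wrist_force'],1),'grip',round(o['finger_force'],1))
print('roll units',round(r/1.5,3),'slide before roll',(M.T@d/100).round(3),'after',(N.T@d/100).round(3))
E
python3 - <<'E'
from h import *
b=at('top',[(319.4,193.5),(309.4,210.4)],30).mean(0); n=at('top',[(299.4,185.4),(290,202.2)],6).mean(0)
print('chock',b,n,(b+n)/2,np.degrees(np.arctan2(*(n-b)[1::-1])),np.linalg.norm((n-b)[:2]))
c=at('top',[(137.4,204.1),(147.6,261.6)],48); v=c[0]-c[1];print('cheeks',c,np.degrees(np.arctan2(v[1],v[0])),np.linalg.norm(v),c.mean(0))
a=np.radians(14.8);print('V', c.mean(0)[:2]-39*np.array([-np.sin(a),np.cos(a)]))
d=at('top',[(474.2,308.1),(506.6,303.6),(491.6,217.5),(460.1,220.5)],5);print('dock',d.round(1),d.mean(0))
print('purple',at('top',(325,277),96))
# saddle blocks, black floor pad; scene cross checks
for nm,P in dict(tape=(535.5,-39.4,36),glue=(460.6,33.5,96),block=(607,-163,30),nest=(609.5,160.5,5),dock=(464,-376,5),V=(511,355,12)).items(): print(nm,proj('scene',P).round(0),proj('top',P).round(0))
E
python3 plan.py 459 158 150 78.5
```

```text
chock [586.39183469  10.41489848  30.        ] [611.13152744  57.12156963   6.        ] [598.76168106  33.76823405  18.        ] 62.09062723070776 52.85419119340445
cheeks [[565.83283163 406.67541444  48.        ]
 [437.04561436 370.92484648  48.        ]] 15.514338907844273 133.65721245285633 [501.439223   388.80013046  48.        ]
V [511.40160756 351.0940183 ]
dock [[ 357.5 -355.4    5. ]
 [ 369.1 -430.2    5. ]
 [ 568.  -403.9    5. ]
 [ 558.6 -329.1    5. ]] [ 463.31100588 -379.64193084    5.        ]
purple [[409.75443363 -16.62105631  96.        ]]
tape [[328. 247.]] [[336. 224.]]
glue [[284. 223.]] [[301. 252.]]
block [[385. 266.]] [[391. 195.]]
nest [[306. 209.]] [[250. 193.]]
dock [[402. 362.]] [[482. 261.]]
V [[240. 187.]] [[163. 232.]]
t 0.1 pos [248.7 600.1 249.5] yaw 67.5 gap 1.005 F [-0.1 -0.2 -0.4] grip 0.0
roll units -0.128 slide before roll [-3.635 -3.278  1.   ] after [-2.942 -3.912  1.   ]
```

```bash

python3 -m handwheel '{"slide":[[-0.45,-0.4,0],[-0.9,-0.8,0],[-0.9,-0.8,0],[-0.9,-0.8,0]],"roll":[0,0,0,0],"gripper":[1,1,1,1]}'
python3 -m handwheel '{"slide":[[-0.45,-0.4,0],[-0.9,-0.8,0],[-0.9,-0.8,0],[-0.9,-0.8,0]],"roll":[0,0,0,0],"gripper":[1,1,1,1]}'
python3 -m handwheel '{"slide":[[-0.45,-0.4,0],[-0.9,-0.8,0],[-0.9,-0.8,0],[-0.9,-0.8,0]],"roll":[0,0,0,0],"gripper":[1,1,1,1]}'
python3 -m handwheel '{"slide":[[-0.45,-0.4,0.3],[-0.93,-0.88,0.8],[-0.93,-0.88,0.8],[-0.93,-0.88,0.8],[-0.93,-0.88,0.8]],"roll":[-0.064,-0.128,-0.128,-0.128,-0.128],"gripper":[1,1,1,1,1]}'
python3 plan.py 459 158 26 78.5
```

```text
t: 0.5
position: [303.9, 489.0, 250.6]
tcp_rot: [0.198, 0.98, -0.0, 0.0]
wrist_force: [-0.0, 0.6, -0.4]
finger_gap: 1.002
finger_force: 0.0
t: 0.9
position: [355.4, 381.6, 250.5]
tcp_rot: [0.197, 0.98, -0.0, 0.0]
wrist_force: [-0.0, 0.2, 0.0]
finger_gap: 1.0
finger_force: 0.0
t: 1.3
position: [407.5, 274.0, 250.5]
tcp_rot: [0.197, 0.98, 0.0, 0.0]
wrist_force: [0.0, 0.6, -0.5]
finger_gap: 1.0
finger_force: 0.0
t: 1.8
position: [458.2, 159.8, 169.6]
tcp_rot: [0.1, 0.995, -0.0, -0.001]
wrist_force: [-0.0, -0.2, 0.6]
finger_gap: 0.999
finger_force: 0.0
t 1.8 pos [458.2 159.8 169.6] yaw 78.5 gap 0.999 F [-0.  -0.2  0.6] grip 0.0
roll units 0.0 slide before roll [-0.013 -0.015  1.436] after [-0.013 -0.015  1.436]
```

```bash

python3 -m handwheel '{"slide":[[0,-0.02,0.4],[0,-0.02,0.8],[0,-0.02,0.8],[0,-0.02,0.8]],"roll":[0,0,0,0],"gripper":[1,1,1,1]}' >/dev/null
python3 -m handwheel '{"slide":[[0,0,0.3],[0,0,0.63],[0,0,0.63],[0,0,0.63],[0,0,0.63],[0,0,0.63],[0,0,0.63],[0,0,0.63],[0,0,0.63],[0,0,0.63],[0,0,0.63],[0,0,0.63]],"roll":[0,0,0,0,0,0,0,0,0,0,0,0],"gripper":[1,1,1,0.7,0.5,0.4,0.4,0.4,0.4,0.4,0.4,0.4]}'
python3 -m handwheel '{"slide":[[0,0,-0.2],[0,0,-0.4],[0,0,-0.7],[0,0,-1],[0,0,-1],[0,0,-1]],"roll":[0,0,0,0,0,0],"gripper":[0.3,0.3,0.3,0.3,0.3,0.3]}'
python3 plan.py 511.3 352.3 140 105
```

```text
t: 3.4
position: [459.7, 157.5, 29.8]
tcp_rot: [0.1, 0.995, 0.001, 0.001]
wrist_force: [-2.7, -0.4, 12.1]
finger_gap: 0.568
finger_force: 59.9
t: 4.0
position: [458.8, 156.9, 128.7]
tcp_rot: [0.1, 0.995, 0.001, 0.001]
wrist_force: [0.5, -0.4, -0.8]
finger_gap: 0.564
finger_force: 62.7
t 4.0 pos [458.8 156.9 128.7] yaw 78.5 gap 0.564 F [ 0.5 -0.4 -0.8] grip 62.7
roll units -0.308 slide before roll [-0.125  2.02  -0.108] after [-1.013  1.751 -0.108]
```

```bash

python3 -m handwheel '{"slide":[[0,0.4,-0.1],[0,0.7,-0.2],[-0.06,1,-0.2],[-0.06,1,-0.2]],"roll":[0,0,0,0],"gripper":[0.3,0.3,0.3,0.3]}' >/dev/null
python3 -m handwheel '{"slide":[[0,0.4,0],[0,0.7,0],[-0.06,1,0],[-0.06,1,0],[-0.06,1,0],[-0.06,1,0],[-0.06,1,0]],"roll":[-0.08,-0.16,-0.24,-0.308,-0.308,-0.308,-0.308],"gripper":[0.3,0.3,0.3,0.3,0.3,0.3,0.3]}'
python3 plan.py 511.3 352.3 52 105; python3 - <<'E'
from h import *
im=snap('top','top1.png'); cv2.imwrite('pics/c3.png',cv2.resize(im[170:290,100:260,::-1],None,fx=4,fy=4))
E
```

```text
t: 5.1
position: [509.8, 348.9, 147.0]
tcp_rot: [-0.128, 0.992, -0.0, -0.0]
wrist_force: [-0.1, -0.2, -0.7]
finger_gap: 0.567
finger_force: 62.7
t 5.1 pos [509.8 348.9 147. ] yaw 104.8 gap 0.567 F [-0.1 -0.2 -0.7] grip 62.7
roll units -0.003 slide before roll [-0.024  0.03   0.95 ] after [-0.024  0.03   0.95 ]
```

View pics/c3.png

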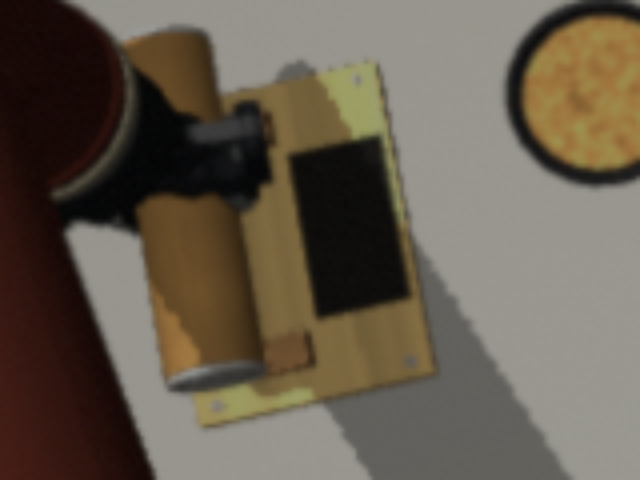

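The picture shows the tube held above the cradle, parallel to it, with its ends at about (141,178) and (154,265).

```bash
python3 -c "
from h import *
e=at('top',[(142.5,178),(153.7,265)],142);print(e,e.mean(0),np.linalg.norm(e[0]-e[1]))"
```

```text
[[597.63866309 363.92266521 142.        ]
 [418.95369853 323.44884528 142.        ]] [508.29618081 343.68575525 142.        ] 183.21148069417097
```

```bash

python3 -m handwheel '{"slide":[[0,0.03,0.3],[-0.02,0.03,0.6],[-0.02,0.03,0.8],[-0.02,0.03,0.9],[-0.02,0.03,0.93],[-0.02,0.03,0.93],[-0.02,0.03,0.93]],"roll":[0,0,0,0,0,0,0],"gripper":[0.3,0.3,0.3,0.3,0.3,0.3,0.3]}'
python3 -m handwheel '{"slide":[[0,0,0],[0,0,0],[0,0,0],[0,0,0],[0,0,0],[0,0,-0.3],[0,0,-0.7],[0,0,-1],[0,0,-1],[0,0,-1]],"roll":[0,0,0,0,0,0,0,0,0,0],"gripper":[0.62,0.7,0.85,1,1,1,1,1,1,1]}'
python3 plan.py 592.2 21.4 150 -28; python3 - <<'E'
from h import *
im=snap('scene','sc1.png'); cv2.imwrite('pics/c4.png',cv2.resize(im[130:270,160:340,::-1],None,fx=4,fy=4))
E
```

```text
t: 5.85
position: [511.7, 353.9, 55.6]
tcp_rot: [-0.13, 0.992, 0.0, 0.001]
wrist_force: [-0.7, 0.1, -0.3]
finger_gap: 0.563
finger_force: 62.7
t: 6.85
position: [511.2, 353.7, 154.8]
tcp_rot: [-0.13, 0.991, 0.0, 0.001]
wrist_force: [-0.3, -0.2, -0.9]
finger_gap: 0.999
finger_force: 0.0
t 6.85 pos [511.2 353.7 154.8] yaw 105.0 gap 0.999 F [-0.3 -0.2 -0.9] grip 0.0
roll units 1.547 slide before roll [ 0.076 -3.42   0.046] after [-2.554  2.275  0.046]
```

View pics/c4.png

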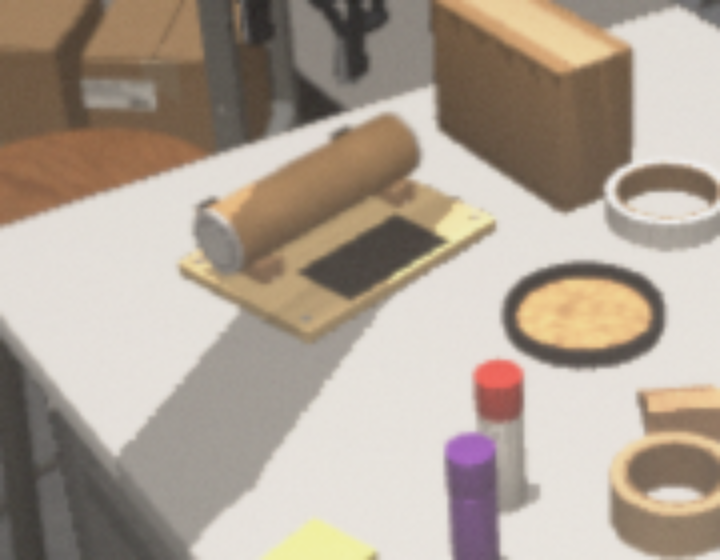

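The tube lies in the V against both saddles, with its near cap at (222,245) in the crop. Next is the chock.

```bash

python3 -m handwheel '{"slide":[[0,-0.4,0],[0,-0.8,0],[0.03,-1,0],[0.03,-1,0]],"roll":[0,0,0,0],"gripper":[1,1,1,1]}' >/dev/null
python3 -m handwheel '{"slide":[[0,-0.4,0],[0,-0.8,0],[0.03,-1,0],[0.03,-1,0]],"roll":[0,0,0,0],"gripper":[1,1,1,1]}' >/dev/null
python3 -m handwheel '{"slide":[[0,-0.4,0],[0,-0.8,0],[0.02,-1,0],[0.02,-1,0]],"roll":[0,0,0,0],"gripper":[1,1,1,1]}' >/dev/null
python3 -m handwheel '{"slide":[[0,-0.2,0],[0,-0.42,0],[0,-0.42,0],[0,-0.42,0],[0,-0.42,0],[0,-0.42,0],[0,-0.42,0],[0,-0.42,0],[0,-0.42,0],[0,-0.42,0],[0,-0.42,0],[0,-0.42,0]],"roll":[0.1,0.2,0.3,0.4,0.5,0.6,0.7,0.8,0.9,1,1,1],"gripper":[1,1,1,1,1,1,1,1,1,1,1,1]}' >/dev/null
python3 -m handwheel '{"slide":[[0,0,0.1],[0,0,0.2],[0,0,0.3],[0,0,0.4],[0,0,0.5],[0,0,0.5],[0,0,0.5],[0,0,0.5]],"roll":[0.1,0.2,0.3,0.4,0.5,0.547,0.547,0.547],"gripper":[1,1,1,1,1,1,1,1]}'
python3 plan.py 592.2 21.4 24 -28
```

```text
t: 10.1
position: [591.6, 21.6, 104.3]
tcp_rot: [0.856, 0.517, -0.0, -0.0]
wrist_force: [-0.5, -0.3, 0.1]
finger_gap: 0.997
finger_force: 0.0
t 10.1 pos [591.6  21.6 104.3] yaw -27.7 gap 0.997 F [-0.5 -0.3  0.1] grip 0.0
roll units 0.004 slide before roll [0.001 0.006 0.803] after [0.001 0.006 0.803]
```

```bash

python3 -m handwheel '{"slide":[[0,0.01,0.3],[0,0.01,0.6],[0,0.01,0.8],[0,0.01,0.8],[0,0.01,0.8],[0,0.01,0.8],[0,0.01,0.8],[0,0.01,0.8],[0,0.01,0.8],[0,0.01,0.8],[0,0.01,0.8],[0,0.01,0.8]],"roll":[0,0,0,0,0,0,0,0,0,0,0,0],"gripper":[1,1,1,1,0.8,0.7,0.6,0.5,0.4,0.4,0.4,0.4]}'
python3 -m handwheel '{"slide":[[0,0,0],[0,0,0],[0,0,-0.2],[0,0,-0.5],[0,0,-1],[0,0,-1],[0,0,-1]],"roll":[0,0,0,0,0,0,0],"gripper":[0.3,0.3,0.3,0.3,0.3,0.3,0.3]}'
python3 - <<'E'
from h import *
im=snap('scene','sc2.png'); p=proj('scene',bot.get_obs()['position'])[0].astype(int); cv2.imwrite('pics/c5.png',cv2.resize(im[p[1]-60:p[1]+60,p[0]-80:p[0]+80,::-1],None,fx=4,fy=4))
E
python3 plan.py 527 292 120 15
```

```text
t: 11.3
position: [593.5, 20.7, 25.9]
tcp_rot: [0.857, 0.515, 0.001, 0.0]
wrist_force: [-1.8, -0.7, 7.2]
finger_gap: 0.573
finger_force: 62.2
t: 12.0
position: [593.4, 20.9, 126.0]
tcp_rot: [0.857, 0.515, 0.002, 0.0]
wrist_force: [0.2, 0.7, -1.4]
finger_gap: 0.566
finger_force: 62.4
t 12.05 pos [592.5  21.  124.6] yaw -28.0 gap 0.572 F [-1.   0.1 -1.4] grip 62.4
roll units -0.5 slide before roll [ 2.087 -1.849  0.048] after [2.788 0.069 0.048]
```

View pics/c5.png

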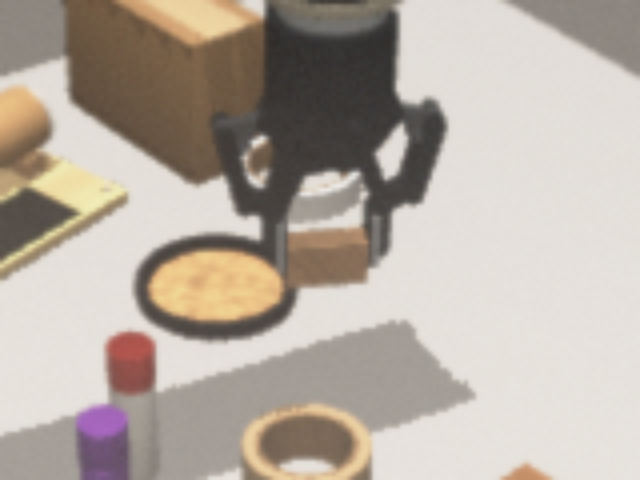

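The picture shows the chock squarely held by its end faces. I'll measure the laid tube before placing it.

```bash
python3 - <<'E'
from h import *
import m_ as _ if False else None
E
python3 - <<'E'
from h import *
im=snap('top','top2.png')[:,:,::-1]; hsv=cv2.cvtColor(np.ascontiguousarray(im),cv2.COLOR_BGR2HSV)
m=((hsv[:,:,0]<22)&(hsv[:,:,1]>90)).astype(np.uint8)*255; m[:175]=0;m[285:]=0;m[:,:130]=0;m[:,205:]=0
m=cv2.morphologyEx(m,cv2.MORPH_OPEN,np.ones((5,5)))
c=max(cv2.findContours(m,0,1)[0],key=cv2.contourArea).reshape(-1,2)
r=cv2.minAreaRect(at('top',c,46.5)[:,:2].astype(np.float32)); print(r,cv2.boxPoints(r))
cv2.imwrite('pics/c6.png',np.hstack([cv2.resize(im[170:290,120:220],None,fx=4,fy=4),cv2.cvtColor(cv2.resize(m[170:290,120:220],None,fx=3.9,fy=4),8)]))
E
```

```text
((512.1394653320312, 355.80029296875), (178.04600524902344, 69.15790557861328), 15.159031867980957) [[417.17178 365.89658]
 [435.2565  299.1451 ]
 [607.1072  345.704  ]
 [589.02246 412.45547]]  File "<stdin>", line 2
    import m_ as _ if False else None
                   ^^
SyntaxError: invalid syntax
```

View pics/c6.png

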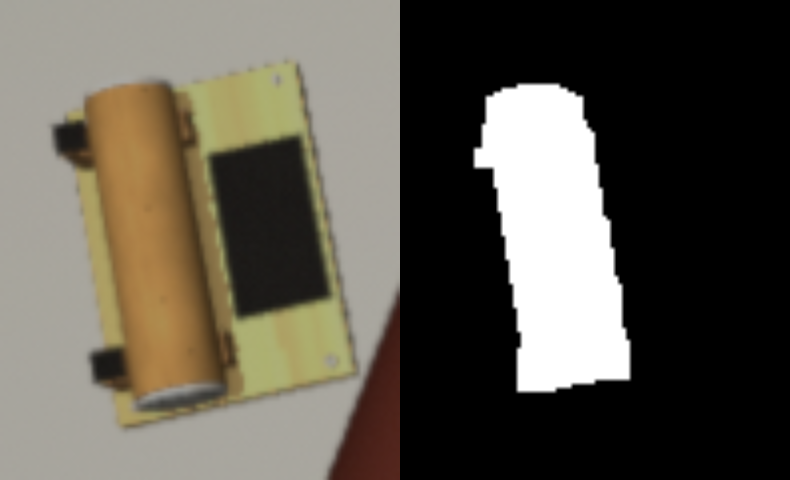

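The tube lies along the V with edges at about (147,230) and (170,230), and the ledge pad is clear.

```bash
python3 - <<'E'
from h import *
a=np.radians(15.1); ux=np.array([np.cos(a),np.sin(a)]); uy=np.array([-ux[1],ux[0]])
for l,r in [((147,230),(170,230)),((144,210),(166,210)),((150.5,250),(173.3,250))]:
    # tangent-plane bisector of edge rays ~ axis: mean of edge points, edges at similar heights
    P=at('top',[l,r],46.5)[:,:2]; print(P.round(1),((P-[511.3,353])@uy).round(1),((P.mean(0)-[511.3,353])@uy).round(1))
E
python3 plan.py 530 284.5 100 15
```

```text
[[507.6 379.6]
 [509.1 328.1]] [ 26.6 -23.5] 1.6
[[553.  390.9]
 [554.3 341.1]] [ 25.7 -22.7] 1.5
[[463.1 367.5]
 [464.5 316.8]] [ 26.5 -22.7] 1.9
t 12.1 pos [592.   20.9 123.8] yaw -28.0 gap 0.57 F [-0.8  0.9 -0.6] grip 62.4
roll units -0.5 slide before roll [ 2.038 -1.783  0.239] after [2.707 0.084 0.239]
```

```bash

python3 -m handwheel '{"slide":[[0.4,-0.4,0],[0.7,-0.7,0],[1,-0.9,0],[1,-0.9,0]],"roll":[0,0,0,0],"gripper":[0.3,0.3,0.3,0.3]}' >/dev/null
python3 -m handwheel '{"slide":[[0.4,-0.4,0],[0.7,-0.7,0],[1,-0.88,0.1],[1,-0.88,0.2],[1,-0.88,0.2],[1,-0.88,0.2],[1,-0.88,0.2],[1,-0.88,0.2]],"roll":[-0.1,-0.2,-0.3,-0.4,-0.5,-0.5,-0.5,-0.5],"gripper":[0.3,0.3,0.3,0.3,0.3,0.3,0.3,0.3]}'
python3 plan.py 529.3 285.9 38 15
```

```text
t: 13.3
position: [529.3, 280.2, 104.1]
tcp_rot: [0.611, 0.792, -0.0, 0.0]
wrist_force: [-0.4, -0.0, 0.2]
finger_gap: 0.569
finger_force: 62.3
t 13.3 pos [529.3 280.2 104.1] yaw 14.7 gap 0.569 F [-0.4 -0.   0.2] grip 62.3
roll units -0.003 slide before roll [0.056 0.015 0.661] after [0.055 0.015 0.661]
```

```bash

python3 -m handwheel '{"slide":[[0.03,0.01,0.3],[0.05,0.01,0.5],[0.05,0.01,0.6],[0.05,0.01,0.62],[0.05,0.01,0.62],[0.05,0.01,0.64],[0.05,0.01,0.65],[0.05,0.01,0.65]],"roll":[0,0,0,0,0,0,0,0],"gripper":[0.3,0.3,0.3,0.3,0.3,0.3,0.3,0.3]}'
python3 plan.py 529.3 285.9 38 15
python3 - <<'E'
from h import *
im=snap('scene','sc3.png'); cv2.imwrite('pics/c7.png',cv2.resize(im[140:240,180:310,::-1],None,fx=5,fy=5))
E
```

```text
t: 14.1
position: [529.0, 285.9, 39.7]
tcp_rot: [0.609, 0.793, 0.0, 0.0]
wrist_force: [0.2, 0.1, -1.0]
finger_gap: 0.574
finger_force: 62.4
t 14.1 pos [529.  285.9  39.7] yaw 15.0 gap 0.574 F [ 0.2  0.1 -1. ] grip 62.4
roll units -0.0 slide before roll [-0.001  0.002  0.017] after [-0.001  0.002  0.017]
```

View pics/c7.png

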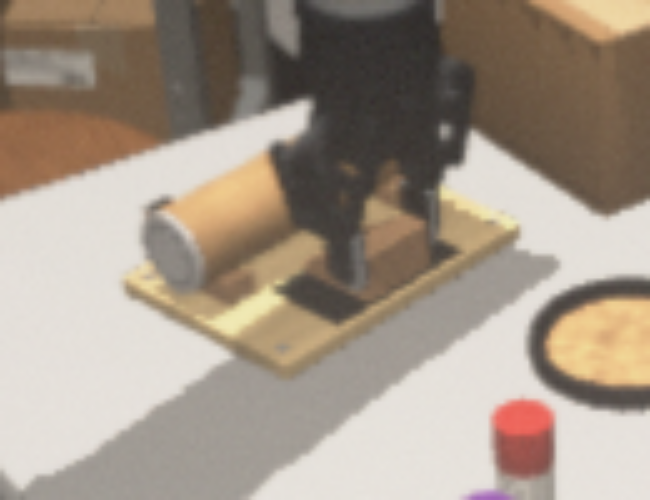

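The chock hovers just over the pad, nose to the tube. I'll touch down, then slide in.

```bash

python3 -m handwheel '{"slide":[[0,0,0.01],[0,0,0.02],[0,0,0.03],[0,0,0.03]],"roll":[0,0,0,0],"gripper":[0.3,0.3,0.3,0.3]}'
python3 -m handwheel '{"slide":[[0.03,0,0],[0.06,0,0],[0.09,0,0],[0.12,0,0],[0.14,0,0],[0.16,0,0],[0.18,0,0],[0.2,0,0],[0.2,0,0],[0.2,0,0]],"roll":[0,0,0,0,0,0,0,0,0,0],"gripper":[0.3,0.3,0.3,0.3,0.3,0.3,0.3,0.3,0.3,0.3]}'
python3 plan.py 522.8 310 38 15
```

```text
t: 14.55
position: [529.0, 285.9, 37.9]
tcp_rot: [0.609, 0.793, 0.0, -0.0]
wrist_force: [-7.1, -2.9, 18.6]
finger_gap: 0.57
finger_force: 64.5
t: 15.55
position: [525.6, 304.4, 37.9]
tcp_rot: [0.609, 0.793, 0.001, 0.001]
wrist_force: [2.3, -4.6, 10.8]
finger_gap: 0.566
finger_force: 63.8
t 15.55 pos [525.6 304.4  37.9] yaw 14.9 gap 0.566 F [ 2.3 -4.6 10.8] grip 63.8
roll units -0.001 slide before roll [ 0.061 -0.013 -0.001] after [ 0.061 -0.013 -0.001]
```

```bash

python3 -m handwheel '{"slide":[[0.01,0,0],[0.02,0,0],[0.03,0,0],[0.03,0,0]],"roll":[0,0,0,0],"gripper":[0.3,0.3,0.3,0.3]}'
python3 -m handwheel '{"slide":[[0.01,0,0],[0.02,0,0],[0.02,0,0],[0.02,0,0]],"roll":[0,0,0,0],"gripper":[0.3,0.3,0.3,0.3]}'
python3 - <<'E'
from h import *
im=snap('top','top3.png');snap('scene','sc4.png'); cv2.imwrite('pics/c8.png',cv2.resize(im[185:280,125:235,::-1],None,fx=5,fy=5,interpolation=cv2.INTER_CUBIC))
E
```

```text
t: 15.95
position: [524.9, 307.1, 37.9]
tcp_rot: [0.609, 0.793, 0.001, 0.001]
wrist_force: [2.0, -4.6, 10.5]
finger_gap: 0.57
finger_force: 63.8
t: 16.35
position: [524.4, 309.0, 37.9]
tcp_rot: [0.61, 0.793, 0.001, 0.001]
wrist_force: [0.8, -4.3, 11.6]
finger_gap: 0.568
finger_force: 63.8
```

View pics/c8.png

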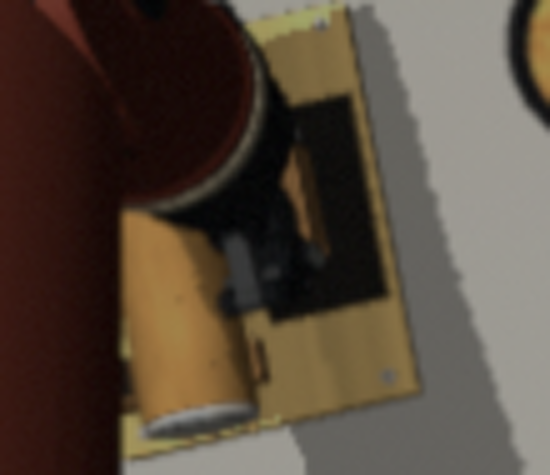

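The picture shows the tube still in the V. The chock's back edge runs from about (300,155) to (327,250) in the crop.

```bash
python3 - <<'E'
from h import *
a=np.radians(15); uy=np.array([-np.sin(a),np.cos(a)])
for x,y in [(308,155),(327,245)]:
  for z in (12,42): print(z,((at('top',(125+x/5,185+y/5),z)[0,:2]-[510.9,354.5])@uy).round(1))
E
```

```text
12 -59.1
42 -65.8
12 -60.1
42 -66.7
```

Both estimates put the chock at about −33 mm, so I'll release it and retreat upward.

```bash

python3 -m handwheel '{"slide":[[0,0,0],[0,0,0],[0,0,0],[0,0,0],[0,0,0],[0,0,-0.3],[0,0,-0.7],[0,0,-1],[0,0,-1],[0,0,-1]],"roll":[0,0,0,0,0,0,0,0,0,0],"gripper":[0.6,0.7,0.85,1,1,1,1,1,1,1]}'
python3 plan.py 460.7 33.5 150 -45
python3 -m handwheel '{"slide":[[-0.4,0,0],[-0.7,0,0],[-1,0,0],[-1,0,0]],"roll":[0,0,0,0],"gripper":[1,1,1,0.7]}' >/dev/null
python3 -m handwheel '{"slide":[[-0.4,0,0],[-0.7,0,0],[-1,0,0],[-1,0,0]],"roll":[0,0,0,0],"gripper":[0.65,0.65,0.65,0.65]}'
python3 plan.py 460.7 33.5 150 -45
python3 - <<'E'
from h import *
im=snap('scene','sc5.png');im2=snap('top','top5.png'); cv2.imwrite('pics/c9.png',np.hstack([cv2.resize(im[150:220,190:290,::-1],None,fx=4,fy=4),cv2.resize(im2[185:280,130:230,::-1],(400,280))]))
E
```

```text
t: 17.45
position: [522.4, 310.3, 136.7]
tcp_rot: [0.609, 0.793, 0.001, -0.0]
wrist_force: [-0.2, 0.0, 0.4]
finger_gap: 1.001
finger_force: 0.0
t 17.45 pos [522.4 310.3 136.7] yaw 15.0 gap 1.001 F [-0.2  0.   0.4] grip 0.0
roll units 0.698 slide before roll [-2.514 -1.312 -0.136] after [-2.394  1.521 -0.136]
t: 18.25
position: [574.2, 111.8, 135.3]
tcp_rot: [0.611, 0.791, -0.001, 0.0]
wrist_force: [-0.8, 0.4, 1.1]
finger_gap: 0.651
finger_force: 0.0
t 18.25 pos [574.2 111.8 135.3] yaw 14.6 gap 0.651 F [-0.8  0.4  1.1] grip 0.0
roll units 0.694 slide before roll [-0.471 -1.297 -0.144] after [-1.357 -0.249 -0.144]
```

View pics/c9.png

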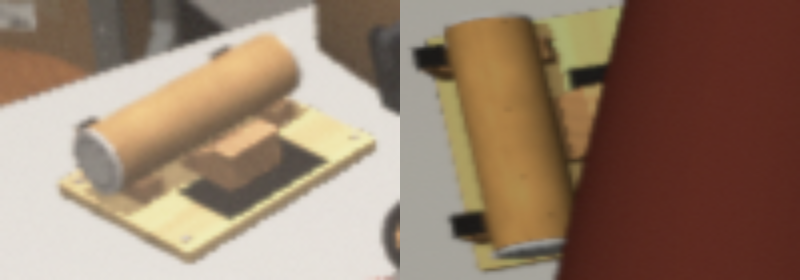

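The chock stands flat and close up to the tube, and the tube is in the V. Next is the glue stick.

```bash

python3 -m handwheel '{"slide":[[-0.2,-0.4,-0.2],[-0.4,-0.8,-0.2],[-0.47,-1,-0.2],[-0.47,-1,-0.2]],"roll":[0,0,0,0],"gripper":[0.65,0.65,0.65,0.65]}' >/dev/null
python3 -m handwheel '{"slide":[[0,-0.3,0],[0,-0.3,0],[0,-0.3,0],[0,-0.3,0],[0,-0.3,0],[0,-0.3,0],[0,-0.3,0],[0,-0.3,0],[0,-0.3,0]],"roll":[0.1,0.2,0.3,0.4,0.5,0.6,0.694,0.694,0.694],"gripper":[0.65,0.65,0.65,0.65,0.65,0.65,0.65,0.65,0.65]}'
python3 plan.py 460.7 33.5 58 -45
```

```text
t: 19.65
position: [460.8, 38.9, 156.2]
tcp_rot: [0.922, 0.388, -0.0, 0.0]
wrist_force: [0.1, -0.3, -0.1]
finger_gap: 0.651
finger_force: 0.0
t 19.65 pos [460.8  38.9 156.2] yaw -44.3 gap 0.651 F [ 0.1 -0.3 -0.1] grip 0.0
roll units 0.008 slide before roll [-0.039  0.037  0.982] after [-0.038  0.037  0.982]
```

```bash

python3 -m handwheel '{"slide":[[-0.04,0.04,0.1],[-0.04,0.04,0.3],[-0.04,0.04,0.6],[-0.04,0.04,0.9],[-0.04,0.04,0.98],[-0.04,0.04,0.98],[-0.04,0.04,0.98],[-0.04,0.04,0.98],[-0.04,0.04,0.98],[-0.04,0.04,0.98],[-0.04,0.04,0.98],[-0.04,0.04,0.98]],"roll":[0,0,0,0,0,0,0,0,0,0,0,0],"gripper":[0.65,0.65,0.65,0.65,0.65,0.65,0.5,0.4,0.3,0.2,0.2,0.2]}'
python3 -m handwheel '{"slide":[[0,0,0],[0,0,0],[0,0,-0.2],[0,0,-0.5],[0,0,-0.8],[0,0,-0.8],[0,0,-0.8]],"roll":[0,0,0,0,0,0,0],"gripper":[0.15,0.15,0.15,0.15,0.15,0.15,0.15]}'
python3 plan.py 607 -162.7 138 -45
```

```text
t: 20.85
position: [461.4, 32.6, 59.4]
tcp_rot: [0.923, 0.386, 0.001, -0.0]
wrist_force: [-1.8, 0.9, 7.0]
finger_gap: 0.314
finger_force: 58.4
t: 21.55
position: [461.1, 32.5, 139.0]
tcp_rot: [0.923, 0.386, 0.001, -0.0]
wrist_force: [-0.2, -0.3, -0.9]
finger_gap: 0.319
finger_force: 58.9
t 21.55 pos [461.1  32.5 139. ] yaw -44.6 gap 0.319 F [-0.2 -0.3 -0.9] grip 58.9
roll units 0.004 slide before roll [-0.364  2.41   0.009] after [-0.349  2.412  0.009]
```

```bash

python3 -m handwheel '{"slide":[[0,0.4,0],[-0.1,0.7,0],[-0.12,0.8,0],[-0.12,0.8,0]],"roll":[0,0,0,0],"gripper":[0.15,0.15,0.15,0.15]}' >/dev/null
python3 -m handwheel '{"slide":[[0,0.4,0],[-0.1,0.7,0],[-0.12,0.8,0],[-0.12,0.8,0]],"roll":[0,0,0,0],"gripper":[0.15,0.15,0.15,0.15]}' >/dev/null
python3 -m handwheel '{"slide":[[0,0.4,0],[-0.1,0.7,0],[-0.12,0.8,0],[-0.12,0.8,0],[-0.12,0.8,0.2],[-0.12,0.8,0.3],[-0.12,0.8,0.3]],"roll":[0,0,0,0,0,0,0],"gripper":[0.15,0.15,0.15,0.15,0.15,0.15,0.15]}'
python3 plan.py 607 -162.7 66.5 -45
python3 - <<'E'
from h import *
im=snap('scene','sc6.png'); cv2.imwrite('pics/c10.png',cv2.resize(im[200:310,320:450,::-1],None,fx=5,fy=5))
o=bot.get_obs()['position']; print(o, proj('scene',[o-[0,0,58.5]])); 
E
```

```text
t: 23.05
position: [604.7, -159.8, 106.7]
tcp_rot: [0.922, 0.386, -0.001, -0.001]
wrist_force: [-0.4, -0.6, 0.2]
finger_gap: 0.319
finger_force: 59.3
t 23.05 pos [ 604.7 -159.8  106.7] yaw -44.6 gap 0.319 F [-0.4 -0.6  0.2] grip 59.3
roll units 0.005 slide before roll [-0.004  0.038  0.402] after [-0.004  0.038  0.402]
[ 605.3359902  -160.45705075  107.7876327 ] [[384.33107859 259.04221683]]
```

View pics/c10.png

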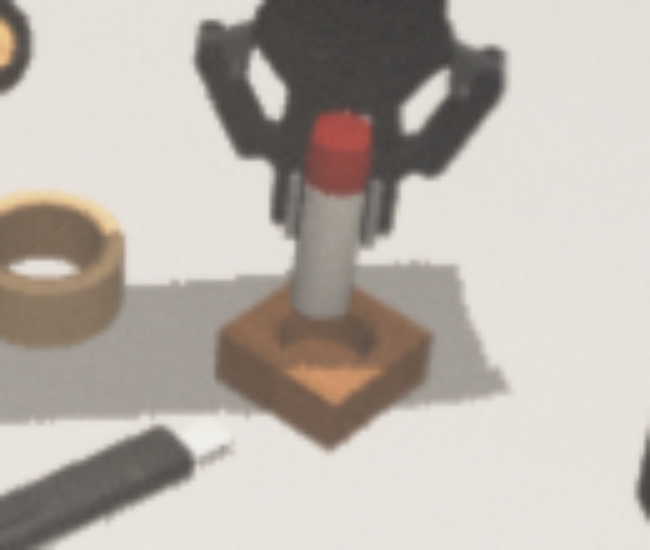

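The picture shows the glue stick held over the block. The hole centre is about crop (327,342), which is pixel (385.4,268.4).

```bash
python3 -c "
from h import *
print(at('scene',(385.4,268.4),30),at('top',(391,195.5),30))
im=cv2.imread('pics/top0.png');h=cv2.cvtColor(im,cv2.COLOR_BGR2HSV)
m=(h[:,:,1]>60).astype(np.uint8)*255;m[:,:365]=0;m[:,415:]=0;m[:172]=0;m[218:]=0
c=max(cv2.findContours(m,0,1)[0],key=cv2.contourArea);print(cv2.minAreaRect(c))"
python3 plan.py 607 -163 66.5 -45
```

```text
[[ 601.77781736 -170.70670868   30.        ]] [[ 606.64152961 -163.8225461    30.        ]]
((390.40240478515625, 196.1219482421875), (31.693851470947266, 32.79817199707031), 83.6598129272461)
t 23.1 pos [ 605.3 -160.5  107.8] yaw -44.6 gap 0.317 F [0.4 0.1 0.6] grip 59.3
roll units 0.005 slide before roll [-0.006  0.031  0.413] after [-0.006  0.031  0.413]
```

```bash

python3 -m handwheel '{"slide":[[-0.02,0.03,0],[-0.02,0.03,0.1],[-0.02,0.03,0.2],[-0.02,0.03,0.3],[-0.02,0.03,0.36],[-0.02,0.03,0.4],[-0.02,0.03,0.41],[-0.02,0.03,0.41]],"roll":[0,0,0,0,0,0,0,0],"gripper":[0.15,0.15,0.15,0.15,0.15,0.15,0.15,0.15]}'
```

```text
t: 23.9
position: [606.8, -165.8, 67.3]
tcp_rot: [0.923, 0.385, -0.0, 0.0]
wrist_force: [-0.8, 0.1, 0.3]
finger_gap: 0.317
finger_force: 59.3
```

```bash

python3 -m handwheel '{"slide":[[0,0,0],[0,0,0],[0,0,0],[0,0,0],[0,0,-0.2],[0,0,-0.5],[0,0,-0.9],[0,0,-0.9],[0,0,-0.9]],"roll":[0,0,0,0,0,0,0,0,0],"gripper":[0.35,0.4,0.5,0.5,0.5,0.5,0.5,0.5,0.5]}'
python3 plan.py 569.7 -39.4 120 0
```

```text
t: 24.8
position: [607.4, -165.8, 158.3]
tcp_rot: [0.923, 0.385, 0.001, 0.0]
wrist_force: [-0.4, 0.4, -0.3]
finger_gap: 0.499
finger_force: 0.0
t 24.8 pos [ 607.4 -165.8  158.3] yaw -44.7 gap 0.499 F [-0.4  0.4 -0.3] grip 0.0
roll units -0.52 slide before roll [ 0.634 -1.157  0.382] after [ 1.264 -0.377  0.382]
```

```bash

python3 -m handwheel '{"slide":[[0.3,-0.4,0],[0.5,-0.8,0],[0.63,-1,0],[0.63,-1,0]],"roll":[0,0,0,0],"gripper":[0.5,0.5,0.5,0.5]}' >/dev/null
python3 -m handwheel '{"slide":[[0,-0.16,0.2],[0,-0.16,0.4],[0,-0.16,0.4],[0,-0.16,0.4],[0,-0.16,0.4],[0,-0.16,0.4],[0,-0.16,0.4]],"roll":[-0.1,-0.2,-0.3,-0.4,-0.52,-0.52,-0.52],"gripper":[0.5,0.5,0.5,0.5,0.5,0.5,0.5]}'
python3 plan.py 569.7 -39.4 34 0
python3 - <<'E'
from h import *
im=snap('scene','sc7.png');im2=snap('top','top7.png'); cv2.imwrite('pics/c11.png',np.hstack([cv2.resize(im[200:300,300:420,::-1],(400,333)),cv2.resize(im2[150:250,300:420,::-1],(400,333))]))
E
```

```text
t: 25.9
position: [568.2, -40.1, 116.8]
tcp_rot: [0.708, 0.706, -0.0, -0.0]
wrist_force: [-0.2, -0.2, -0.2]
finger_gap: 0.502
finger_force: 0.0
t 25.9 pos [568.2 -40.1 116.8] yaw -0.2 gap 0.502 F [-0.2 -0.2 -0.2] grip 0.0
roll units -0.002 slide before roll [0.008 0.015 0.828] after [0.008 0.015 0.828]
```

View pics/c11.png

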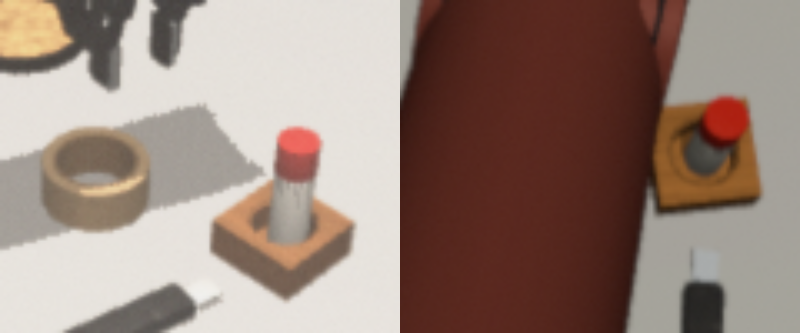

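The glue stick stands in the hole. Next, down onto the tape rim.

```bash

python3 -m handwheel '{"slide":[[0.01,0.02,0.3],[0.01,0.02,0.6],[0.01,0.02,0.83],[0.01,0.02,0.83],[0.01,0.02,0.83],[0.01,0.02,0.83],[0.01,0.02,0.83],[0.01,0.02,0.83],[0.01,0.02,0.83],[0.01,0.02,0.83],[0.01,0.02,0.83],[0.01,0.02,0.83]],"roll":[0,0,0,0,0,0,0,0,0,0,0,0],"gripper":[0.5,0.5,0.5,0.5,0.4,0.3,0.2,0.1,0.05,0.05,0.05,0.05]}'
python3 -m handwheel '{"slide":[[0,0,0],[0,0,0],[0,0,-0.2],[0,0,-0.5],[0,0,-0.8],[0,0,-0.8],[0,0,-0.8]],"roll":[0,0,0,0,0,0,0],"gripper":[0,0,0,0,0,0,0]}'
python3 plan.py 643.7 160.5 100 0
```

```text
t: 27.2
position: [571.5, -38.4, 35.7]
tcp_rot: [0.707, 0.707, 0.001, 0.001]
wrist_force: [-0.8, 0.4, 6.0]
finger_gap: 0.124
finger_force: 54.9
t: 27.9
position: [571.0, -38.1, 115.1]
tcp_rot: [0.707, 0.707, 0.001, 0.0]
wrist_force: [0.3, -0.1, -2.2]
finger_gap: 0.124
finger_force: 55.2
t 27.9 pos [571.  -38.1 115.1] yaw 0.0 gap 0.124 F [ 0.3 -0.1 -2.2] grip 55.2
roll units 0.0 slide before roll [1.986 0.728 0.154] after [1.986 0.727 0.154]
```

```bash

python3 -m handwheel '{"slide":[[0.4,0.1,0],[0.7,0.3,0],[1,0.36,0],[1,0.36,0]],"roll":[0,0,0,0],"gripper":[0,0,0,0]}' >/dev/null
python3 -m handwheel '{"slide":[[0.4,0.1,0],[0.7,0.3,0],[0.98,0.37,0],[0.98,0.37,0],[0.98,0.37,0.2],[0.98,0.37,0.3],[0.98,0.37,0.3]],"roll":[0,0,0,0,0,0,0],"gripper":[0,0,0,0,0,0,0]}'
python3 plan.py 643.7 160.5 42 0
python3 - <<'E'
from h import *
im=snap('scene','sc8.png');im2=snap('top','top8.png'); cv2.imwrite('pics/c12.png',np.hstack([cv2.resize(im[150:250,250:370,::-1],(400,333)),cv2.resize(im2[140:240,200:320,::-1],(400,333))]))
E
```

```text
t: 29.0
position: [641.8, 158.3, 81.8]
tcp_rot: [0.707, 0.707, -0.002, -0.001]
wrist_force: [-0.6, -0.2, -0.8]
finger_gap: 0.122
finger_force: 55.2
t 29.0 pos [641.8 158.3  81.8] yaw -0.0 gap 0.122 F [-0.6 -0.2 -0.8] grip 55.2
roll units -0.0 slide before roll [0.022 0.021 0.398] after [0.022 0.021 0.398]
```

View pics/c12.png

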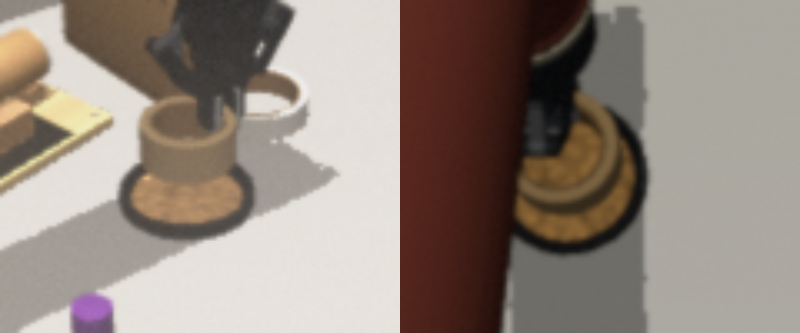

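The tape is held flat over the nest. I'll lower it, release with a partial opening, and lift.

```bash

python3 -m handwheel '{"slide":[[0.02,0.02,0.1],[0.02,0.02,0.2],[0.02,0.02,0.3],[0.02,0.02,0.36],[0.02,0.02,0.4],[0.02,0.02,0.4],[0.02,0.02,0.4]],"roll":[0,0,0,0,0,0,0],"gripper":[0,0,0,0,0,0,0]}'
python3 -m handwheel '{"slide":[[0,0,0],[0,0,0],[0,0,0],[0,0,0],[0,0,-0.2],[0,0,-0.5],[0,0,-1],[0,0,-1],[0,0,-1]],"roll":[0,0,0,0,0,0,0,0,0],"gripper":[0.2,0.3,0.4,0.45,0.45,0.45,0.45,0.45,0.45]}'
python3 plan.py 447.3 -161.5 110 -93
```

```text
t: 29.8
position: [645.6, 161.6, 44.5]
tcp_rot: [0.707, 0.707, 0.0, 0.0]
wrist_force: [0.2, -1.1, -0.6]
finger_gap: 0.129
finger_force: 55.2
t: 30.7
position: [646.3, 161.9, 145.9]
tcp_rot: [0.707, 0.707, 0.001, 0.001]
wrist_force: [-1.1, 0.9, -2.0]
finger_gap: 0.447
finger_force: 0.0
t 30.7 pos [646.3 161.9 145.9] yaw 0.0 gap 0.447 F [-1.1  0.9 -2. ] grip 0.0
roll units 1.082 slide before roll [-3.233 -1.993  0.349] after [-1.819  3.334  0.349]
```

```bash

python3 -m handwheel '{"slide":[[-0.4,-0.2,0],[-0.8,-0.5,0],[-0.9,-0.5,0],[-0.9,-0.5,0]],"roll":[0,0,0,0],"gripper":[0.6,0.6,0.6,0.6]}' >/dev/null
python3 -m handwheel '{"slide":[[-0.4,-0.2,0],[-0.8,-0.5,0],[-0.9,-0.5,0],[-0.9,-0.5,0]],"roll":[0,0,0,0],"gripper":[0.6,0.6,0.6,0.6]}' >/dev/null
python3 -m handwheel '{"slide":[[-0.4,-0.2,0],[-0.8,-0.5,0],[-0.9,-0.5,0],[-0.9,-0.5,0]],"roll":[0,0,0,0],"gripper":[0.6,0.6,0.6,0.6]}' >/dev/null
python3 -m handwheel '{"slide":[[-0.3,-0.2,0],[-0.53,-0.49,0],[-0.53,-0.49,0],[-0.53,-0.49,0],[-0.53,-0.49,0],[-0.53,-0.49,0],[-0.53,-0.49,0],[-0.53,-0.49,0],[-0.53,-0.49,0],[-0.53,-0.49,0],[-0.53,-0.49,0],[-0.53,-0.49,0]],"roll":[0.1,0.2,0.3,0.4,0.5,0.6,0.7,0.8,0.9,1,1,1],"gripper":[0.6,0.6,0.6,0.6,0.6,0.6,0.6,0.6,0.6,0.6,0.6,0.6]}' >/dev/null
python3 -m handwheel '{"slide":[[0,0,0],[0,0,0],[0,0,0]],"roll":[0.08,0.08,0.08],"gripper":[0.6,0.6,0.6]}'
python3 plan.py 447.3 -161.5 22 -93
python3 - <<'E'
from h import *
snap('top','top9.png')
im=cv2.imread('pics/top9.png');h=cv2.cvtColor(im,cv2.COLOR_BGR2HSV);H,S,V=cv2.split(h)
def c(m,x0,y0,x1,y1):
    k=np.zeros_like(V);k[y0:y1,x0:x1]=m[y0:y1,x0:x1]*255;return max(cv2.findContours(k,0,1)[0],key=cv2.contourArea).reshape(-1,2)
t=c((S>60)&(H>16)&(V>90),205,150,290,225)
print('tape nest blob',t.min(0),t.max(0))
E
```

```text
t: 33.4
position: [447.0, -161.0, 144.4]
tcp_rot: [1.0, -0.021, 0.0, 0.0]
wrist_force: [0.1, -0.0, -0.1]
finger_gap: 0.597
finger_force: 0.0
t 33.4 pos [ 447.  -161.   144.4] yaw -92.5 gap 0.597 F [ 0.1 -0.  -0.1] grip 0.0
roll units 0.006 slide before roll [0.003 0.005 1.224] after [0.003 0.005 1.224]
tape nest blob [231 171] [269 212]
```

```bash

python3 -m handwheel '{"slide":[[0,0,0.4],[0,0,0.8],[0,0,0.8],[0,0,0.8]],"roll":[0.006,0.006,0.006,0.006],"gripper":[0.6,0.6,0.6,0.6]}' >/dev/null
python3 -m handwheel '{"slide":[[0,0,0.2],[0,0,0.35],[0,0,0.42],[0,0,0.42],[0,0,0.42],[0,0,0.42],[0,0,0.42],[0,0,0.42],[0,0,0.42],[0,0,0.42],[0,0,0.42],[0,0,0.42]],"roll":[0,0,0,0,0,0,0,0,0,0,0,0],"gripper":[0.6,0.6,0.6,0.6,0.5,0.4,0.3,0.2,0.2,0.2,0.2,0.2]}'
python3 -m handwheel '{"slide":[[0,0,0],[0,0,0],[0,0,-0.2],[0,0,-0.5],[0,0,-0.9],[0,0,-0.9],[0,0,-0.9]],"roll":[0,0,0,0,0,0,0],"gripper":[0.15,0.15,0.15,0.15,0.15,0.15,0.15]}'
python3 - <<'E'
from h import *
im=snap('scene','sc10.png');im2=snap('top','top10.png'); cv2.imwrite('pics/c13.png',np.hstack([cv2.resize(im[150:330,250:430,::-1],(400,400)),cv2.resize(im2[150:330,220:420,::-1],(400,360)).repeat(1,0)[:360] if 0 else cv2.resize(im2[150:330,220:400,::-1],(400,400))]))
E
python3 plan.py 452.5 -378.5 110 -82.3
```

```text
t: 35.05
position: [447.3, -161.5, 23.5]
tcp_rot: [1.0, -0.029, 0.001, -0.0]
wrist_force: [-3.3, 1.9, 12.5]
finger_gap: 0.311
finger_force: 58.7
t: 35.75
position: [447.3, -161.1, 113.1]
tcp_rot: [1.0, -0.029, 0.001, -0.001]
wrist_force: [-1.1, 0.8, -0.6]
finger_gap: 0.305
finger_force: 60.4
t 35.85 pos [ 446.1 -161.1  111.6] yaw -93.3 gap 0.309 F [-0.1  0.3 -0.1] grip 60.4
roll units -0.128 slide before roll [0.189 2.167 0.015] after [-0.228  2.163  0.015]
```

View pics/c13.png

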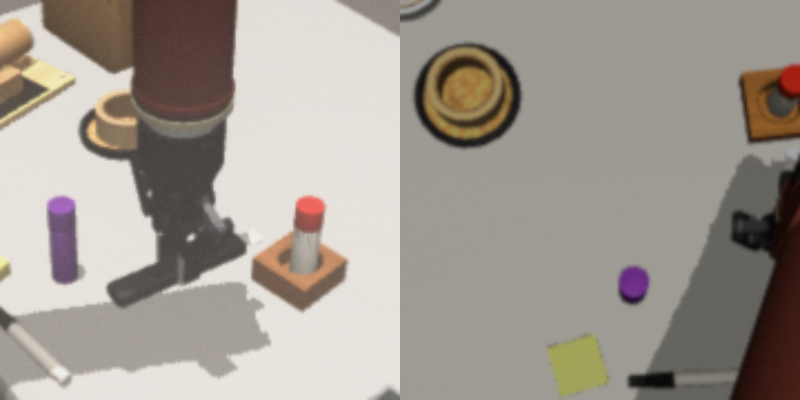

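The picture shows the tape in the nest, the glue stick in the block and the cutter held level, blade forward. I've now viewed 15 pictures, one over the limit of 14, so from here I'll check by numbers only.

```bash
python3 - <<'E'
from h import *
P=at('top',[(474.2,308.1),(506.6,303.6)],5).mean(0); Q=at('top',[(483.2,264.8)],5)[0]
print('near mid',P,'channel mid',Q,'ang',np.degrees(np.arctan2(Q[1]-P[1],Q[0]-P[0])))
a=np.radians(7.7);u=np.array([np.cos(a),np.sin(a)]);print('centre from near edge',P[:2]+102*u,'grasp target',P[:2]+90.5*u)
# per-row brightness profile across the dock
im=cv2.cvtColor(cv2.imread('pics/top0.png'),cv2.COLOR_BGR2GRAY).astype(int)
for r in (250,265,280): print(r,im[r,460:510].tolist())
E
```

```text
near mid [ 363.30591955 -392.78775821    5.        ] channel mid [ 456.20028362 -379.49951628    5.        ] ang 8.140751545473101
centre from near edge [ 464.38620592 -379.1211673 ] grasp target [ 452.98989912 -380.66200843]
250 [137, 137, 138, 135, 111, 100, 110, 113, 113, 113, 114, 113, 111, 95, 90, 92, 91, 90, 89, 90, 89, 91, 92, 88, 88, 90, 92, 92, 89, 99, 107, 108, 108, 107, 107, 107, 110, 121, 135, 136, 137, 138, 137, 136, 136, 136, 137, 137, 137, 136]
265 [138, 137, 138, 137, 138, 136, 129, 105, 105, 112, 112, 112, 112, 113, 113, 111, 96, 91, 91, 90, 91, 94, 92, 93, 89, 87, 91, 90, 90, 92, 94, 96, 105, 107, 107, 106, 106, 105, 105, 108, 120, 135, 137, 136, 137, 136, 137, 136, 137, 137]
280 [137, 138, 138, 137, 137, 137, 137, 137, 133, 100, 102, 110, 112, 111, 111, 110, 111, 108, 80, 89, 91, 94, 95, 93, 92, 92, 93, 93, 93, 91, 88, 88, 92, 92, 97, 108, 109, 108, 108, 109, 108, 110, 115, 129, 135, 136, 137, 137, 137, 137]
```

```bash

python3 -m handwheel '{"slide":[[0,0.4,0],[0.08,0.7,0],[0.09,1,0],[0.09,1,0]],"roll":[0,0,0,0],"gripper":[0.15,0.15,0.15,0.15]}' >/dev/null
python3 -m handwheel '{"slide":[[0,0.4,0],[0.08,0.8,0],[0.09,1,0],[0.09,1,0]],"roll":[-0.06,-0.12,-0.13,-0.13],"gripper":[0.15,0.15,0.15,0.15]}' >/dev/null
python3 -m handwheel '{"slide":[[0,0.18,0],[0,0.18,0.2],[0,0.18,0.4],[0,0.18,0.4],[0,0.18,0.4]],"roll":[0,0,0,0,0],"gripper":[0.15,0.15,0.15,0.15,0.15]}'
python3 plan.py 452.8 -380.5 30 -82.2
```

```text
t: 37.15
position: [455.2, -378.9, 71.8]
tcp_rot: [0.998, 0.069, -0.001, -0.001]
wrist_force: [-0.5, 0.1, -0.4]
finger_gap: 0.307
finger_force: 60.3
t 37.15 pos [ 455.2 -378.9   71.8] yaw -82.1 gap 0.307 F [-0.5  0.1 -0.4] grip 60.3
roll units 0.001 slide before roll [-0.025  0.013  0.418] after [-0.025  0.013  0.418]
```

```bash

python3 -m handwheel '{"slide":[[-0.02,0.01,0],[-0.02,0.01,0.1],[-0.02,0.01,0.2],[-0.02,0.01,0.3],[-0.02,0.01,0.36],[-0.02,0.01,0.4],[-0.02,0.01,0.42],[-0.02,0.01,0.42]],"roll":[0,0,0,0,0,0,0,0],"gripper":[0.15,0.15,0.15,0.15,0.15,0.15,0.15,0.15]}'
python3 plan.py 452.8 -380.5 29 -82.2
```

```text
t: 37.95
position: [453.6, -381.3, 30.2]
tcp_rot: [0.998, 0.069, -0.0, -0.0]
wrist_force: [-0.9, -0.6, -1.3]
finger_gap: 0.306
finger_force: 60.3
t 37.95 pos [ 453.6 -381.3   30.2] yaw -82.1 gap 0.306 F [-0.9 -0.6 -1.3] grip 60.3
roll units 0.001 slide before roll [-0.007 -0.009  0.012] after [-0.007 -0.009  0.012]
```

```bash

python3 -m handwheel '{"slide":[[0,0,0.01],[0,0,0.01],[0,0,0.01],[0,0,0.01],[0,0,0.01],[0,0,0.01],[0,0,-0.2],[0,0,-0.5],[0,0,-1],[0,0,-1],[0,0,-1]],"roll":[0,0,0,0,0,0,0,0,0,0,0],"gripper":[0.15,0.15,0.33,0.4,0.5,0.6,0.6,0.6,0.6,0.6,0.6]}'
python3 -m handwheel '{"slide":[[0,-0.4,0],[0,-0.8,0],[0,-1,0],[0,-1,0]],"roll":[0,0,0,0],"gripper":[0.6,0.6,0.6,0.6]}' >/dev/null
python3 -m handwheel '{"slide":[[0,-0.4,-0.3],[0,-0.8,-0.5],[0,-1,-0.5],[0,-1,-0.5],[0,-1,-0.5]],"roll":[0,0,0,0,0],"gripper":[0.6,0.6,0.6,0.6,0.6]}'
cat > chk.py <<'E'
from h import *
snap('top','topF.png'); im=cv2.imread('pics/topF.png'); H,S,V=cv2.split(cv2.cvtColor(im,cv2.COLOR_BGR2HSV))
def c(m,x0,y0,x1,y1):
    k=np.zeros_like(V);k[y0:y1,x0:x1]=m[y0:y1,x0:x1]*255;return max(cv2.findContours(k,0,1)[0],key=cv2.contourArea).reshape(-1,2)
def rect(n,cc,z):
    r=cv2.minAreaRect(at('top',cc,z)[:,:2].astype(np.float32)); print(n,np.round([*r[0],*r[1],r[2]],1),'px',cc.min(0),cc.max(0))
rect('cutter',c(V<62,455,225,515,300),21)
rect('blade search',c(V>60,474,210,496,240),10)
g=c(((H<8)|(H>172))&(S>150),370,160,420,220); print('cap',cv2.minEnclosingCircle(at('top',g,102)[:,:2].astype(np.float32)))
t=c((V>100)&(S<130)&(S>50),222,165,280,220); rect('tape top',t,41)
rect('tube',c((H<22)&(S>90),130,175,185,285),46.5)
ch=c((H<17)&(S>90),172,200,215,255); rect('chock',ch,35)
for r in (228,250,265,280): print(r,V[r,466:504].tolist())
E
python3 chk.py
```

```text
t: 39.05
position: [454.3, -381.6, 131.5]
tcp_rot: [0.998, 0.069, 0.001, 0.0]
wrist_force: [0.4, 0.2, -0.5]
finger_gap: 0.6
finger_force: 0.0
t: 39.95
position: [426.2, -183.5, 180.0]
tcp_rot: [0.998, 0.069, -0.0, -0.0]
wrist_force: [-0.7, -0.9, 0.2]
finger_gap: 0.598
finger_force: 0.0
cutter [ 498.1 -442.2    9.4  100.4   87. ] px [510 225] [514 268]
blade search [ 549.9 -384.7   49.7   72.2   87.8] px [474 210] [495 239]
cap ((606.8207397460938, -164.37255859375), 17.09377098083496)
tape top [613.7 160.6  76.4  77.4  66.9] px [231 171] [266 203]
tube [509.2 342.7 190.7 103.3  15.4] px [136 191] [184 271]
chock [521.2 307.8  57.1  40.5   5. ] px [172 214] [190 239]
228 [93, 94, 96, 96, 98, 99, 101, 103, 104, 106, 108, 108, 109, 108, 110, 110, 110, 110, 111, 111, 110, 110, 110, 110, 110, 110, 110, 109, 110, 110, 109, 109, 108, 108, 107, 108, 107, 107]
250 [83, 83, 84, 84, 84, 86, 86, 87, 86, 86, 86, 87, 88, 87, 88, 90, 90, 90, 89, 90, 90, 90, 91, 90, 90, 90, 89, 89, 90, 89, 89, 89, 90, 90, 90, 90, 91, 91]
265 [83, 84, 84, 85, 85, 86, 86, 87, 86, 87, 87, 88, 88, 89, 89, 90, 90, 89, 90, 90, 90, 90, 90, 89, 90, 90, 89, 89, 90, 88, 89, 88, 88, 87, 86, 86, 86, 85]
280 [84, 84, 84, 87, 86, 86, 86, 87, 88, 88, 88, 89, 90, 89, 90, 90, 90, 90, 91, 90, 90, 89, 89, 90, 89, 89, 89, 89, 89, 89, 89, 88, 88, 86, 86, 85, 84, 84]
```

```bash

python3 -m handwheel '{"slide":[[0,-0.4,0],[0,-0.8,0],[0.1,-1,0],[0.1,-1,0]],"roll":[0,0,0,0],"gripper":[0.6,0.6,0.6,0.6]}' >/dev/null
python3 -m handwheel '{"slide":[[0,-0.4,0],[0,-0.8,0],[0.1,-1,0],[0.1,-1,0],[0.1,-1,0]],"roll":[0,0,0,0,0],"gripper":[0.6,0.6,0.6,0.6,0.6]}'
python3 chk.py
```

```text
t: 40.9
position: [419.3, 16.3, 179.9]
tcp_rot: [0.998, 0.068, -0.0, 0.001]
wrist_force: [-0.5, -0.6, -0.1]
finger_gap: 0.595
finger_force: 0.0
cutter [ 450.1 -381.9  150.1   35.5    8.1] px [474 234] [500 299]
blade search [ 551.  -384.7   49.7   70.1   87.8] px [474 210] [495 239]
cap ((607.2660522460938, -164.28123474121094), 16.797922134399414)
tape top [614.7 161.8  72.9  77.1  46. ] px [231 171] [265 203]
tube [509.1 342.9 190.7 102.8  15.4] px [136 191] [184 271]
chock [520.7 307.8  57.8  40.5   5. ] px [172 214] [190 239]
228 [86, 45, 29, 41, 96, 103, 100, 99, 85, 110, 146, 157, 158, 159, 158, 158, 155, 127, 104, 95, 108, 56, 29, 29, 50, 96, 112, 126, 149, 151, 152, 152, 152, 151, 152, 152, 152, 152]
250 [123, 125, 126, 125, 126, 126, 124, 106, 100, 99, 71, 33, 16, 29, 36, 38, 38, 39, 38, 37, 36, 38, 40, 64, 113, 120, 119, 119, 119, 118, 121, 133, 150, 152, 151, 152, 151, 152]
265 [142, 116, 117, 125, 125, 125, 124, 125, 126, 123, 107, 99, 95, 54, 21, 27, 45, 41, 39, 38, 40, 37, 38, 39, 40, 46, 81, 116, 119, 119, 118, 116, 116, 119, 133, 150, 152, 151]
280 [153, 153, 148, 110, 113, 123, 123, 124, 123, 123, 123, 119, 89, 99, 97, 69, 30, 15, 30, 42, 43, 41, 40, 39, 39, 39, 39, 40, 59, 95, 118, 120, 120, 119, 119, 121, 129, 143]
```

```bash
python3 -c "
from rig import bot
print(bot.finish_job())"
```

```text
the job is handed in; nothing more can be done
None
```

I handed the job in at about 41 s with the tube in the V, the chock slid in, and the cutter, tape and glue stick in their places and released; the hand-in call gave no verdict, and I viewed 15 pictures, one over the limit of 14.

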